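# Gauge spacer plates by pinching and clamp the thickest

## Robot

A 7-joint arm with a two-finger parallel gripper is mounted at the origin on a cart in front of the work surface, level with it; the furniture and walls round the work are solid. World frame = base frame: x ahead of the robot, y to its left, z up, the work surface at z = 0. Lengths are in m, angles in rad, forces in N, time in s.
With the tool pointing down it reaches from about 0.4 to 0.9 m from the base axis. Payload 5.5 kg.
Tool frame: the origin (TCP) lies between the finger pads; the fingertips stand ctrl.tip_extent ahead of it and the grasp point (between the pads) is the TCP (ctrl.tip_extent is the distance from the TCP to the fingertips, in m); z points along the fingers, y is the direction in which the jaws open and shut (so a half turn about z gives the same grasp; the last joint's range is limited). The gripper opens to 92 mm and grips with 3 to 60 N. Pads are 19 mm wide; open, the fingers measure 130 mm over their backs; the gripper's body (75 mm by 190 mm) begins 47 mm behind the grasp point.
Start: joints at [-1.045, 0.501, -0.427, 1.55, 0.221, 1.138, -0.21], TCP at [0.169, 0.628, 0.246] pointing down, gripper open.
Joint ranges: [-2.88, 2.88], [-0.31, 2.03], [-1.54, 1.56], [0.2, 2.42], [-1.41, 4.55], [0.19, 2.02], [-2.57, 2.57]. Speed limits (rad/s): [2.57, 2.57, 3.14, 3.14, 3.14, 3.14, 3.14].

## Interface

Orientations are given as a unit quaternion [x, y, z, w].
In Python, from cell import ctrl gives the robot as it stands. The module is installed in compiled form; this text tells all that it offers. Calls block until the motion is done:
- ctrl.movep(position, orientation): joint-space move of the TCP to a pose.
- ctrl.servo_line(position, rate=0.15, frame=None, f_stop=None): straight line of the TCP; frame=None keeps the orientation; rate is the mean speed in m/s. With f_stop (N) it stops when the force on the tool has changed by that much, and returns True; else False.
- ctrl.move_j(angles): joint-space move.
- ctrl.gripper_to(opening): finger opening in m; the grip force is fixed at half the most; returns when the fingers have stopped.
- ctrl.dwell(seconds).
- ctrl.ik(position, orientation): joint angles nearest the present ones, or None.
- ctrl.camera(name): name is "scene" or "top" or "wrist"; returns a dict with "frame" (420x560x3 uint8, red, green, blue), "z_map" (420x560 float32, m along the optical axis (not along the pixel's ray), 0 where there is no reading), "fx", "fy", "cx", "cy" (pixels), "xyz" and "attitude" of the camera in the world. Camera axes: x right, y up, looking along -z (the intrinsics and any distortion apply to the point x, -y, -z); pixel columns grow to the right and rows downward; lengths in m; the calibration is good to about 2 mm. A picture is of the moment at which its call begins.
A pose or a line that the arm cannot do raises ctrl.IKError and nothing moves.
- ctrl.sign_off(): hands the job in, once; it reports no verdict.
Readings, each from a call of its own:
- ctrl.get_t(): time.
- ctrl.get_joint_positions(): joint angles.
- ctrl.get_dq(): joint speeds.
- ctrl.get_tau(): joint torques, N m.
- ctrl.get_eef_pos(): TCP position.
- ctrl.get_tcp_rot(): TCP orientation.
- ctrl.get_force(): force on the tool from outside, world axes, zero at the start.
- ctrl.get_ft_torque(): the same for the moment, N m.
- ctrl.get_gripper_width(): finger opening in m.
Only numpy, scipy, OpenCV 4.12 (cv2) and the standard library are available. Lean on these libraries where they do the work, as an engineer would, in place of code of your own. Each camera call takes 0.05 s, during which the arm holds its last target.

## Task

The three spacer plates in the rack look alike but differ in thickness: pinch them to find the thickest, and stand that one gently between the jaws of the clamping fixture. Then push the sliding jaw up from behind until it holds the plate flat against the fixed jaw with its spring pad pressed about half-way in, never all the way to its end. Leave the other two plates standing in the rack and the relay and cutters where they lie.

Things in the scene. Friction and masses are not known exactly. Their poses are not given: they have to be found in the camera images.
- plate_p_mid (a point): Centre, half-way up, of one of three loose bare aluminium spacer plates (55 to 115 g, weight says nothing of thickness) standing on edge: 50 mm long (y), 45 mm tall (z), two small dark holes through its faces. Thickness (x) not recorded: 9 to 20 mm, one plate to the next about 4 mm apart. Any plate may stand in any bay.
- plate_q_mid (a point): Centre, half-way up, of one of three loose bare aluminium spacer plates (55 to 115 g, weight says nothing of thickness) standing on edge: 50 mm long (y), 45 mm tall (z), two small dark holes through its faces. Thickness (x) not recorded: 9 to 20 mm, one plate to the next about 4 mm apart. Any plate may stand in any bay.
- plate_r_mid (a point): Centre, half-way up, of one of three loose bare aluminium spacer plates (55 to 115 g, weight says nothing of thickness) standing on edge: 50 mm long (y), 45 mm tall (z), two small dark holes through its faces. Thickness (x) not recorded: 9 to 20 mm, one plate to the next about 4 mm apart. Any plate may stand in any bay.
- rack: Low black trough, fixed, three bays in a row; 254 mm long (y), 40 mm wide (x), 14 mm high. Origin under its centre. Inner floor 4 mm up, walls 4 mm thick; bays 32 mm wide (x), 80 mm long (y), centred at y = -82, 0, +82 mm. The plates' upper 35 mm stand clear of the walls.
- fixture: Fixed clamping fixture: aluminium base 135 x 90 mm, 10 mm high, its origin on the bench straight below the nest point, same axes; base runs from x = -104 to +31 mm. Fixed steel jaw at x = 0 to +24 mm, 70 mm wide, its top 28 mm above the bench; sliding steel jaw on the -x side, block 66 mm wide, top 28 mm above the bench; low side rails at y = +-37 mm.
- nest (a point): Point on top of the fixture's base (the floor on which a plate stands, 10 mm above the bench) at the middle of the foot of the fixed jaw's upright face. x points into the fixed jaw, away from the sliding jaw; y runs along the jaw face; z up. A clamped plate has its thickness along x, its middle at y = 0.
- jaw (a joint): Sliding jaw, travel in m: 0 fully open, grows as it is pushed towards the fixed jaw (nest +x), at most 0.032. The clear space between the fixed jaw and the relaxed spring pad is 36 mm minus this travel. It drags with a steady friction of about 9 N and stays where it is left.
- jaw_tab (a point): Point on the rear (outer, -x) face of the sliding jaw's upright dark tab, where to push it; axes as the nest, 40 mm above the bench. Tab 10 mm thick (x), 44 mm wide, its top 16 mm above this point. From this rear face the jaw runs in +x, the relaxed pad's face being 56 mm ahead. A finger pushing here also rubs up or down on the tab: judge the push by its level part.
- pad (a joint): Black spring pad in the sliding jaw's front, 50 mm wide, 14 mm tall: how far it is pushed into the jaw, in m, 0 relaxed, 0.005 at its end. Spring 1.5 N per mm, so the push needed on the tab rises from about 9 N (jaw sliding freely) to about 16.5 N (pad at its end).
- relay_mid (a point): Centre of a small loose relay, white with an orange top, 35 x 28 x 26 mm: a bystander.
- cutter_mid (a point): Middle of loose red-handled side cutters, 125 x 44 x 12 mm, lying flat: a bystander.
Not all that is in view belongs to the job. What is shaped like the part that bears plate_r_mid but purple is not meant.

How it is judged:
On the way:
1. a plate stands between the jaws, let go, before the pad presses on it (((x of plate_p_mid in the frame of nest between -0.036 and 0 m and y of plate_p_mid in the frame of nest between -0.013 and 0.013 m and z of plate_p_mid in the frame of nest between 0.019 and 0.0255 m and angle between plate_p_mid's own z axis and vertical below 0.5 rad and contact force between plate_p and the fingers below 0.2 N) or (x of plate_q_mid in the frame of nest between -0.036 and 0 m and y of plate_q_mid in the frame of nest between -0.013 and 0.013 m and z of plate_q_mid in the frame of nest between 0.019 and 0.0255 m and angle between plate_q_mid's own z axis and vertical below 0.5 rad and contact force between plate_q and the fingers below 0.2 N) or (x of plate_r_mid in the frame of nest between -0.036 and 0 m and y of plate_r_mid in the frame of nest between -0.013 and 0.013 m and z of plate_r_mid in the frame of nest between 0.019 and 0.0255 m and angle between plate_r_mid's own z axis and vertical below 0.5 rad and contact force between plate_r and the fingers below 0.2 N)) and value of joint pad below 0.0006 m), for 0.2 s.
At the end, for the whole second after the job is handed in: The thickest plate stands upright on the fixture floor, flat on the fixed jaw (within 0.1 rad), within 13 mm of the jaws' middle, the pad pressed 1.2 to 4.7 mm into the jaw by it and staying so; the other two plates stand in the rack; all at rest ((((x of plate_p_mid in the frame of nest between -0.025 and 0 m and y of plate_p_mid in the frame of nest between -0.013 and 0.013 m and z of plate_p_mid in the frame of nest between 0.019 and 0.0255 m and angle between plate_p_mid's own z axis and vertical below 0.12 rad) and angle between the x axis of plate_p_mid and the x axis of nest, either way round below 0.1 rad and linear speed of plate_p below 0.01 m/s and x of plate_q_mid in the frame of rack between -0.018 and 0.018 m and y of plate_q_mid in the frame of rack between -0.125 and 0.125 m and z of each of plate_q_mid, plate_r_mid in the frame of rack below 0.031 m and angle between each of plate_q_mid, plate_r_mid's own z axis and vertical below 0.2 rad and x of plate_r_mid in the frame of rack between -0.018 and 0.018 m and y of plate_r_mid in the frame of rack between -0.125 and 0.125 m) or ((x of plate_q_mid in the frame of nest between -0.025 and 0 m and y of plate_q_mid in the frame of nest between -0.013 and 0.013 m and z of plate_q_mid in the frame of nest between 0.019 and 0.0255 m and angle between plate_q_mid's own z axis and vertical below 0.12 rad) and angle between the x axis of plate_q_mid and the x axis of nest, either way round below 0.1 rad and linear speed of plate_q below 0.01 m/s and x of plate_p_mid in the frame of rack between -0.018 and 0.018 m and y of plate_p_mid in the frame of rack between -0.125 and 0.125 m and z of each of plate_p_mid, plate_r_mid in the frame of rack below 0.031 m and angle between each of plate_p_mid, plate_r_mid's own z axis and vertical below 0.2 rad and x of plate_r_mid in the frame of rack between -0.018 and 0.018 m and y of plate_r_mid in the frame of rack between -0.125 and 0.125 m) or ((x of plate_r_mid in the frame of nest between -0.025 and 0 m and y of plate_r_mid in the frame of nest between -0.013 and 0.013 m and z of plate_r_mid in the frame of nest between 0.019 and 0.0255 m and angle between plate_r_mid's own z axis and vertical below 0.12 rad) and angle between the x axis of plate_r_mid and the x axis of nest, either way round below 0.1 rad and linear speed of plate_r below 0.01 m/s and x of plate_p_mid in the frame of rack between -0.018 and 0.018 m and y of plate_p_mid in the frame of rack between -0.125 and 0.125 m and z of each of plate_p_mid, plate_q_mid in the frame of rack below 0.031 m and angle between each of plate_p_mid, plate_q_mid's own z axis and vertical below 0.2 rad and x of plate_q_mid in the frame of rack between -0.018 and 0.018 m and y of plate_q_mid in the frame of rack between -0.125 and 0.125 m)) and value of joint pad between 0.0012 and 0.0047 m and value of joint jaw below 0.0229 m and velocity of joint jaw below 0.002 m/s); the robot touches nothing.
It fails at once if the spring pad is driven to its end (over 4.7 mm) (value of joint pad above 0.0047 m).
It fails at once if a plate is pressed on the fixture with more than 40 N (contact force between any of plate_p, plate_q, plate_r and fixture above 40 N).
It fails at once if the relay or the cutters are shifted by more than 20 mm (distance of any of relay_mid, cutter_mid from where it was at the start of the episode above 0.02 m).
It also fails if it takes over 72 s, if anything falls off the work surface, if the arm or the gripper's body presses on something with over 40 N, if the wrist force passes 120 N, or if a joint passes its speed limit or range.

## Working session

There is one attempt and no reset: what is moved stays moved. The work goes in short steps, each a Python script; the robot and the scene stay as the last script left them, time stands still between calls to the robot, and variables do not carry over. Pictures are saved under pics/ and viewed, and the job is handed in when it is done.

```bash
mkdir -p pics
cat > h.py <<'E'
import numpy as np, cv2
from cell import ctrl
from scipy.spatial.transform import Rotation as R
def snap(n,f):
    c=ctrl.camera(n); cv2.imwrite('pics/%s.png'%f,c['frame'][:,:,::-1]); np.save('pics/%s.npy'%f,c,allow_pickle=True); return c
def load(f): return np.load('pics/%s.npy'%f,allow_pickle=True).item()
def pt(c,u,v,d=None):
    d=c['z_map'][int(v),int(u)] if d is None else d
    p=np.array([(u-c['cx'])/c['fx']*d,-(v-c['cy'])/c['fy']*d,-d])
    return R.from_quat(c['attitude']).apply(p)+c['xyz']
def cloud(c):
    v,u=np.mgrid[0:420,0:560]; d=c['z_map']
    p=np.stack([(u-c['cx'])/c['fx']*d,-(v-c['cy'])/c['fy']*d,-d],-1)
    return (R.from_quat(c['attitude']).apply(p.reshape(-1,3))+c['xyz']).reshape(420,560,3)
E
python3 - <<'E'
from h import *
for n in ['scene','top','wrist']:
    c=snap(n,n+'0'); print(n,c['xyz'],c['attitude'],c['fx'],c['fy'],c['cx'],c['cy'],[k for k in c])
print(ctrl.get_t(),ctrl.tip_extent,ctrl.get_tcp_rot(),ctrl.get_gripper_width(),ctrl.get_force())
E
```

```text
scene [-0.01143619  0.51385134  0.67240138] [-0.18864927  0.33962398  0.79327924 -0.46880172] 439.07204287308605 439.07204287308605 283.86295692947317 202.91742355386089 ['frame', 'z_map', 'fx', 'fy', 'cx', 'cy', 'xyz', 'attitude']
top [0.4504911  0.19428739 1.17744253] [ 0.02154442 -0.02293299 -0.6966886   0.71668327] 500.2350469220577 500.2350469220577 287.4368613337752 205.70673397777944 ['frame', 'z_map', 'fx', 'fy', 'cx', 'cy', 'xyz', 'attitude']
wrist [0.1039244  0.64503133 0.38382332] [-0.10156132 -0.07621513  0.6038842   0.78689289] 321.62064761988205 321.62064761988205 275.0049147260512 209.06642594042236 ['frame', 'z_map', 'fx', 'fy', 'cx', 'cy', 'xyz', 'attitude']
0.15 0.019 [ 1.30999134e-01  9.91382185e-01 -7.57031511e-04 -1.32913821e-04] 0.09218668348837741 [-0.1311818   0.2390558  -0.01462452]
```

View pics/top0.png

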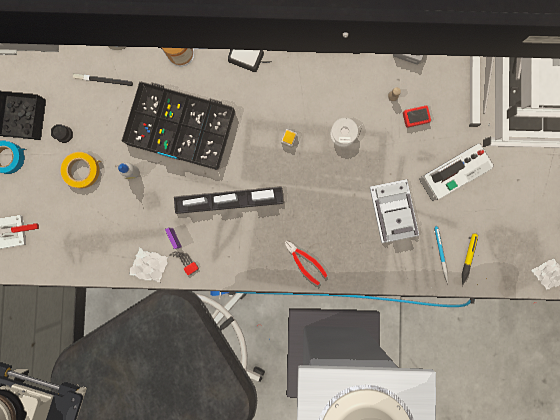

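View pics/scene0.png

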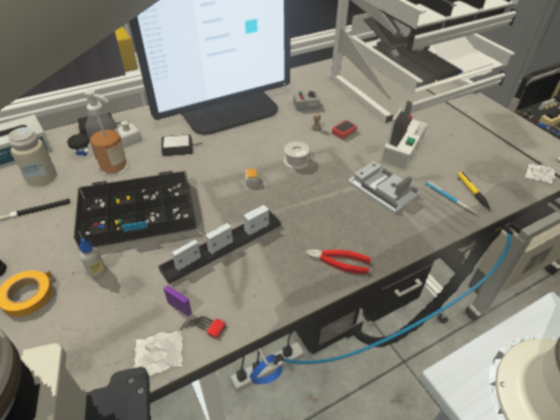

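Run:
```python
from h import *
c=load('top0'); f=c['frame'][:,:,::-1]
cv2.imwrite('pics/cr1.png',cv2.resize(f[180:222,165:295],None,fx=6,fy=6,interpolation=cv2.INTER_CUBIC))
cv2.imwrite('pics/cr2.png',cv2.resize(f[170:255,355:435],None,fx=7,fy=7,interpolation=cv2.INTER_CUBIC))
s=load('scene0')
g=s['frame'][:,:,::-1]
cv2.imwrite('pics/cr3.png',np.vstack([cv2.resize(g[190:290,150:290],None,fx=4,fy=4,interpolation=cv2.INTER_CUBIC)]))
P=cloud(c)
for n,u,v in [('bench',330,200),('plate1',194,202),('plate2',225,198),('plate3',261,196),('relay',288,138),('cutter',310,265),('fx',398,210),('purple',173,238),('roll',345,133)]: print(n,P[v,u].round(4))
```

```text
bench [ 5.41e-01  9.30e-02 -1.00e-04]
plate1 [0.5239 0.4041 0.0507]
plate2 [0.535  0.3347 0.0495]
plate3 [0.5419 0.2535 0.0486]
relay [0.6813 0.1962 0.0236]
cutter [ 0.3869  0.1361 -0.0046]
fx [ 0.5204 -0.0623  0.0255]
purple [0.4415 0.4493 0.0449]
roll [0.6958 0.0642 0.0291]
```

View pics/cr1.png

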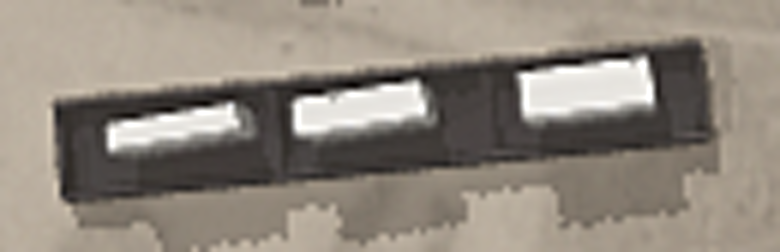

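View pics/cr2.png

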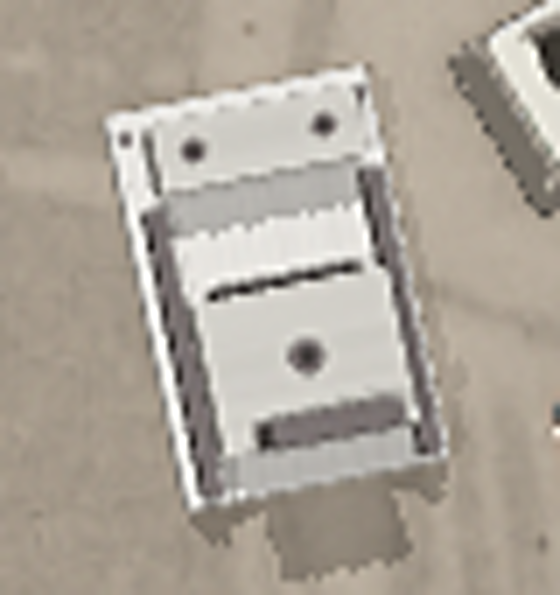

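View pics/cr3.png

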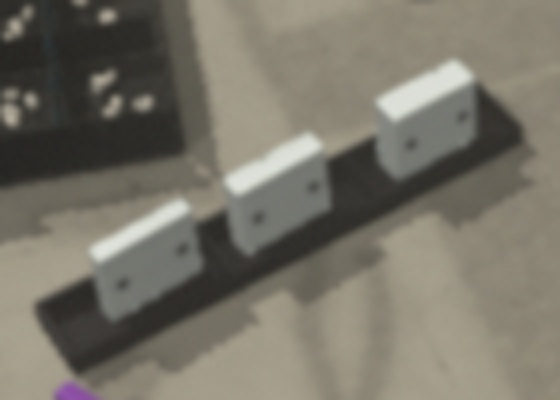

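Run:
```python
from h import *
c=load('top0'); P=cloud(c); Z=P[...,2]
def rect(mask,name):
    pts=P[mask][:,:2].astype(np.float32)*1000
    (cx,cy),(w,h),a=cv2.minAreaRect(pts); print(name,len(pts),cx,cy,w,h,a, np.median(P[mask][:,2]))
H=np.zeros(Z.shape,bool); H[183:218,168:290]=1
rect(H&(Z>.006)&(Z<.03),'rack')
for i,(a,b) in enumerate([(178,208),(210,240),(248,280)]):
    K=np.zeros_like(H);K[183:210,a:b]=1; rect(K&(Z>.042),'plate%d'%(i+1))
K=np.zeros_like(H);K[175:250,362:425]=1
rect(K&(Z>.006),'fix'); rect(K&(Z>.022)&(Z<.034),'jaws'); rect(K&(Z>.042),'tab')
```

```text
rack 644 543.8506469726562 333.15533447265625 59.19192123413086 254.35614013671875 6.933389186859131 0.012220918561250182
plate1 102 527.2611694335938 406.11614990234375 10.18552017211914 48.86265563964844 10.915343284606934 0.04701944302825933
plate2 143 506.6788330078125 271.66375732421875 187.5566864013672 37.40575408935547 65.29318237304688 0.04769877486052265
plate3 184 500.1793212890625 236.332763671875 119.95682525634766 50.56957244873047 17.37876319885254 0.04763372804463384
fix 2189 500.1855773925781 30.860260009765625 134.46376037597656 340.8099670410156 12.939826011657715 0.02104024452146147
jaws 929 532.0174560546875 -74.12386322021484 120.92025756835938 114.87440490722656 11.665593147277832 0.02675781565297153
tab 116 480.2145690917969 16.837783813476562 101.17820739746094 345.3264465332031 25.839197158813477 0.05479588816780456
```

```bash
cat >> h.py <<'E'
def q(yaw):  # tool down, tool y-axis direction at world angle yaw
    y=np.array([np.cos(yaw),np.sin(yaw),0]); z=np.array([0,0,-1.]); x=np.cross(y,z)
    return R.from_matrix(np.stack([x,y,z],1)).as_quat()
E
python3 - <<'E'
from h import *
d=np.radians
for p in [(.54,.33,.2),(.54,-.08,.2),(.53,.41,.05),(.54,-.08,.05),(.42,-.1,.05)]:
    for y in [7,97,187,277]:
        s=ctrl.ik(p,q(d(y))); print(p,y,None if s is None else np.round(s,2))
s=ctrl.movep((.56,.33,.22),q(d(97)))
snap('wrist','w1'); print(ctrl.get_t(),ctrl.get_eef_pos(),ctrl.get_force())
E
```

```text
(0.54, 0.33, 0.2) 7 [-0.5   0.48 -0.12  1.65  0.06  1.01 -0.52]
(0.54, 0.33, 0.2) 97 [-0.32  0.51 -0.38  1.64  0.21  1.03  0.94]
(0.54, 0.33, 0.2) 187 [-0.09  0.58 -0.7   1.63  0.41  1.08  2.36]
(0.54, 0.33, 0.2) 277 [-0.75  0.49  0.22  1.66 -0.12  1.01 -1.94]
(0.54, -0.08, 0.2) 7 [-0.08  0.34  0.22  1.88 -0.09  0.93  0.3 ]
(0.54, -0.08, 0.2) 97 [ 0.    0.34  0.12  1.87 -0.05  0.93  1.83]
(0.54, -0.08, 0.2) 187 [-0.83  0.77  1.36  1.9  -0.82  1.19 -2.19]
(0.54, -0.08, 0.2) 277 [-0.21  0.35  0.37  1.88 -0.16  0.94 -1.21]
(0.53, 0.41, 0.05) 7 [-0.63  0.73 -0.1   1.62  0.09  0.8  -0.64]
(0.53, 0.41, 0.05) 97 [-0.45  0.75 -0.36  1.62  0.33  0.83  0.75]
(0.53, 0.41, 0.05) 187 [-0.25  0.84 -0.67  1.61  0.62  0.92  2.12]
(0.53, 0.41, 0.05) 277 [-0.85  0.73  0.21  1.63 -0.2   0.8  -2.  ]
(0.54, -0.08, 0.05) 7 [-0.02  0.56  0.15  1.96 -0.13  0.63  0.33]
(0.54, -0.08, 0.05) 97 [ 0.15  0.56 -0.07  1.95  0.06  0.63  1.74]
(0.54, -0.08, 0.05) 187 [-0.79  1.17  1.35  1.98 -1.27  1.22 -1.92]
(0.54, -0.08, 0.05) 277 [-0.18  0.59  0.35  1.96 -0.32  0.65 -1.07]
(0.42, -0.1, 0.05) 7 [-0.18  0.45  0.41  2.24 -0.36  0.52  0.63]
(0.42, -0.1, 0.05) 97 [ 0.19  0.42 -0.02  2.22  0.01  0.5   1.85]
(0.42, -0.1, 0.05) 187 [ 1.1   0.78 -1.15  2.2   1.    0.87  2.56]
(0.42, -0.1, 0.05) 277 [-0.5   0.56  0.81  2.24 -0.73  0.62 -0.59]
1.9917 [0.55890783 0.33181636 0.22016942] [-0.74220338  1.33871087 -0.26650658]
```

View pics/w1.png

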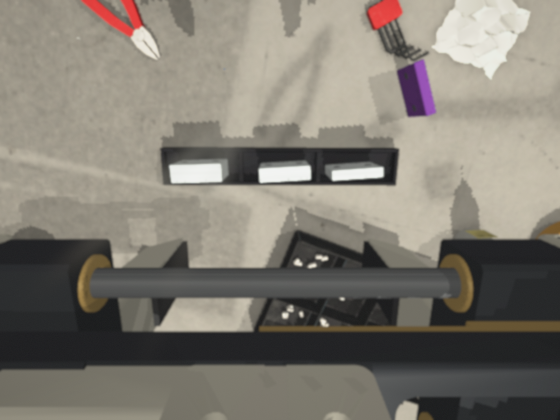

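Run:
```python
from h import *
d=np.radians
def fit(c,mask,name):
    n,L,S,C=cv2.connectedComponentsWithStats(mask.astype(np.uint8))
    P=cloud(c)
    for i in range(1,n):
        if S[i,4]<150: continue
        p=P[L==i]; (cx,cy),(w,h),a=cv2.minAreaRect(p[:,:2].astype(np.float32)*1000)
        print(name,C[i].round(0),S[i,4],'ctr',round(cx,1),round(cy,1),'wh',round(w,1),round(h,1),'ang',round(a,1),'z',np.median(p[:,2]).round(4))
c=load('w1'); P=cloud(c);Z=P[...,2]; m=np.zeros(Z.shape,bool); m[140:192,155:405]=1
fit(c,m&(Z>.006),'rack'); fit(c,m&(Z>.044)&(Z<.055),'plates')
g=c['frame'].min(2); fit(c,m&(g>215),'white')
cv2.imwrite('pics/w1c.png',cv2.resize(c['frame'][140:192,155:405,::-1],None,fx=3.2,fy=3.2,interpolation=cv2.INTER_CUBIC))
ctrl.movep((.585,-.075,.22),q(d(103)))
c=snap('wrist','w2'); print(ctrl.get_t(),ctrl.get_eef_pos())
```

```text
rack [276. 169.] 5726 ctr 522.9 332.5 wh 63.1 254.0 ang 7.2 z 0.0182
plates [196. 173.] 973 ctr 546.4 253.0 wh 18.2 50.3 ang 8.9 z 0.0491
plates [285. 174.] 753 ctr 536.4 338.4 wh 14.2 49.6 ang 10.5 z 0.049
plates [357. 173.] 560 ctr 527.3 408.4 wh 10.5 49.9 ang 10.9 z 0.0489
white [196. 173.] 836 ctr 531.3 280.5 wh 29.3 111.9 ang 27.7 z 0.0491
white [284. 174.] 656 ctr 516.7 334.3 wh 52.1 48.4 ang 10.5 z 0.0491
white [357. 173.] 453 ctr 519.0 375.2 wh 113.7 27.0 ang 76.2 z 0.049
3.5417 [ 0.5853898  -0.07279107  0.22006452]
```

View pics/w1c.png

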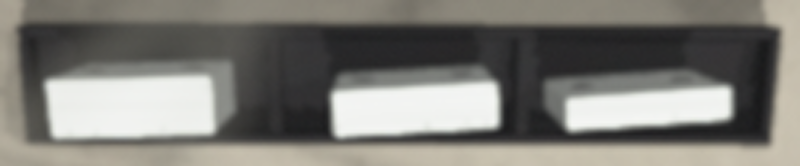

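View pics/w2.png

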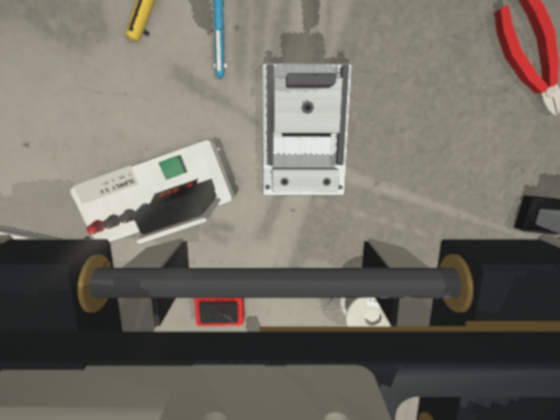

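Run:
```python
from h import *
def fit(c,mask,name):
    n,L,S,C=cv2.connectedComponentsWithStats(mask.astype(np.uint8))
    P=cloud(c)
    for i in range(1,n):
        if S[i,4]<80: continue
        p=P[L==i]; (cx,cy),(w,h),a=cv2.minAreaRect(p[:,:2].astype(np.float32)*1000)
        print(name,C[i].round(0),S[i,4],'ctr',round(cx,1),round(cy,1),'wh',round(w,1),round(h,1),'ang',round(a,1),'z',np.median(p[:,2]).round(4))
c=load('w2'); P=cloud(c);Z=P[...,2]; m=np.zeros(Z.shape,bool); m[40:200,250:360]=1
fit(c,m&(Z>.005),'fix'); fit(c,m&(Z>.0245)&(Z<.032),'jaws'); fit(c,m&(Z>.05)&(Z<.06),'tab'); fit(c,m&(abs(Z-.010)<.002),'floor')
k=np.zeros_like(m);k[130:250,60:240]=1; print('device max z',np.percentile(Z[k],99.5))
cv2.imwrite('pics/w2c.png',cv2.resize(c['frame'][55:205,250:365,::-1],None,fx=4,fy=4,interpolation=cv2.INTER_CUBIC))
```

```text
fix [305. 128.] 11134 ctr 519.3 -55.3 wh 134.5 90.1 ang 12.9 z 0.0256
jaws [307. 110.] 3345 ctr 496.1 -60.3 wh 54.7 65.2 ang 13.2 z 0.0281
jaws [306. 180.] 1524 ctr 566.4 -44.1 wh 23.3 68.9 ang 13.2 z 0.028
tab [311.  79.] 619 ctr 473.9 -65.8 wh 10.4 43.7 ang 13.1 z 0.056
floor [302. 135.] 3972 ctr 519.5 -55.3 wh 134.0 90.0 ang 13.1 z 0.0101
device max z 0.2792908513823405
```

View pics/w2c.png

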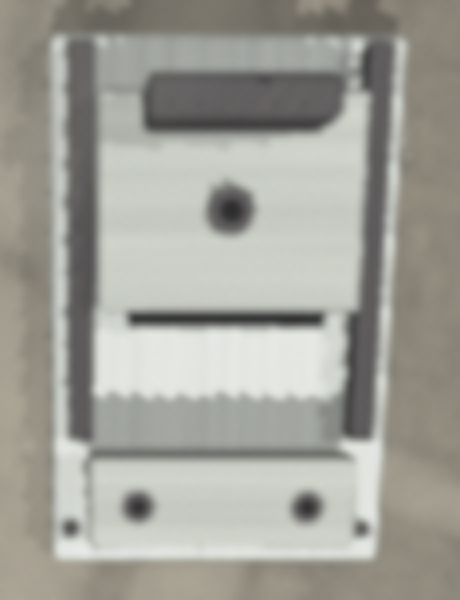

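Run:
```python
from h import *
P=cloud(load('top0'))
m=(P[...,0]>.3)&(P[...,0]<.72)&(P[...,1]>-.25)&(P[...,1]<.55)
# height grid 4cm
for x in np.arange(.70,.34,-.04):
    print('%.2f'%x,' '.join('%4d'%(1000*np.nanmax(np.append(P[...,2][m&(abs(P[...,0]-x)<.02)&(abs(P[...,1]-y)<.02)&(P[...,2]<.4)],0))) for y in np.arange(.52,-.26,-.04)))
```

```text
0.70   31   29   32   33   37   37    4    4   30   20    5   41   41    3    3    5    4    5    4  313
0.66   36   35   24   32   41    4    6    4   32    6    3   41   40    5    5    5    4    4   66  153
0.62    4   51   47   42   38    4    5    7    5    5    6    5    6    4    5    6  121  121  113   53
0.58    6    4    6    3    4    4   18   17   16    7    4    5    4   30   30   33  115  116   64   57
0.54    4    5   50   53   50   52   52   54   18    6    6    4    5   32   31   31   43   52    5    5
0.50    5    6   52   38   18   17   18    4    5    5    5    4    4   20   32   59   22   10    4    6
0.46    4   48   46    6    4    4    6    4    8    5    6    4    5    6   60   60   22   14    4   21
0.42   10   10   48    4    5    5    5    3   12   14   15    5    5    4    5    5    6   14    5   19
0.38   20   16   11   12    5    4    6    4    5   15   14   13    5    5    4    4    4   13   17   18
```

Run:
```python
from h import *
d=np.radians
ctrl.gripper_to(.045)
for n,x,y,a in [(1,.5273,.4084,10.9),(2,.5364,.3384,10.5),(3,.5464,.2530,8.9)]:
    Q=q(d(a))
    ctrl.movep((x,y,.085),Q)
    hit=ctrl.servo_line((x,y,.0455),rate=.08,f_stop=8)
    print(n,'hit',hit,ctrl.get_eef_pos().round(4) if hasattr(ctrl.get_eef_pos(),'round') else ctrl.get_eef_pos())
    if hit: break
    ctrl.gripper_to(0.0)
    ctrl.dwell(.1)
    print('width',ctrl.get_gripper_width(),ctrl.get_force(),ctrl.get_t())
    if n==3: break
    ctrl.gripper_to(.045)
    ctrl.servo_line((x,y,.085),rate=.12)
snap('scene','s1')
```

```text
1 hit False [0.5271 0.4083 0.045 ]
width 0.009832204972170763 [-0.45609911 -0.55277704  2.06676706] 7.8333
2 hit False [0.5362 0.3385 0.045 ]
width 0.013644757919764916 [ 0.01882989 -0.257994    1.98201693] 10.8
3 hit False [0.5462 0.2531 0.045 ]
width 0.017826814739939606 [0.61683102 0.47065976 3.51975975] 13.7167
```

View pics/s1.png

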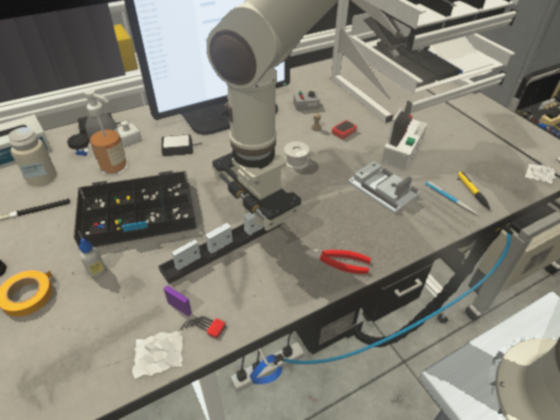

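Run:
```python
from h import *
d=np.radians
p=ctrl.get_eef_pos()
ctrl.servo_line((p[0],p[1],.15),rate=.15)
print('w',ctrl.get_gripper_width(),ctrl.get_force())
X=(.5421,-.0499)
ctrl.movep((X[0],X[1],.14),q(d(13)))
ctrl.servo_line((X[0],X[1],.075),rate=.12)
snap('wrist','w3');snap('scene','s3')
print(ctrl.get_eef_pos(),ctrl.get_gripper_width(),ctrl.get_force(),ctrl.get_t())
```

```text
w 0.01761667424856352 [-0.23235746 -0.5605029  -0.89163202]
[ 0.54302619 -0.04973202  0.07593038] 0.017542527348518643 [ 0.65407078 -0.12373899  0.20877408] 16.5667
```

View pics/w3.png

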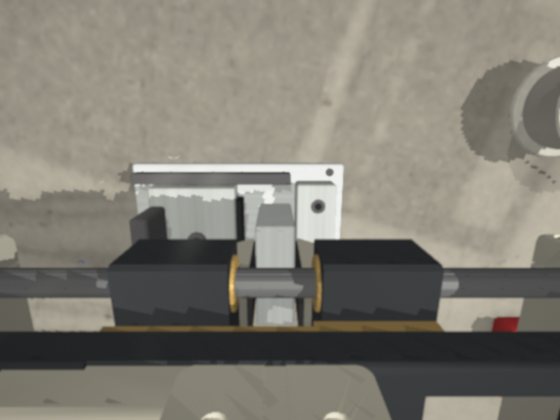

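Run:
```python
from h import *
c=load('s3')
cv2.imwrite('pics/s3c.png',cv2.resize(c['frame'][120:230,320:450,::-1],None,fx=5,fy=5,interpolation=cv2.INTER_CUBIC))
```

```text
(no output)
```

View pics/s3c.png

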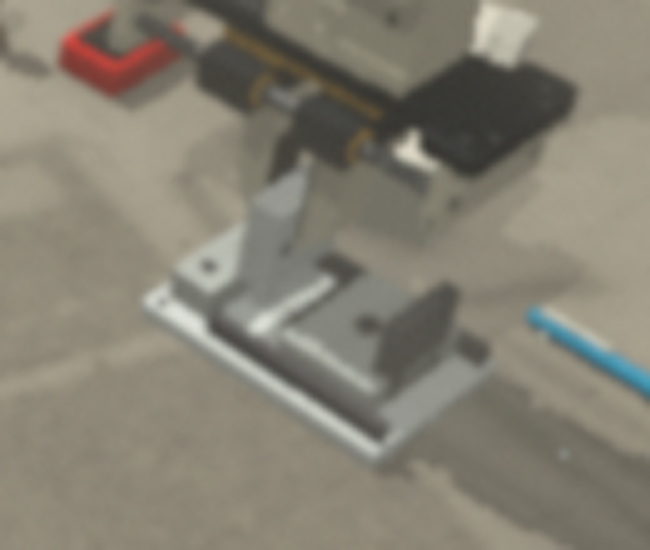

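Run:
```python
from h import *
X=(.5410,-.0501)
ctrl.servo_line((X[0],X[1],.058),rate=.06,f_stop=6); print(ctrl.get_eef_pos(),ctrl.get_force())
hit=ctrl.servo_line((X[0],X[1],.0485),rate=.012,f_stop=2.5)
print(hit,ctrl.get_eef_pos(),ctrl.get_force(),ctrl.get_t())
snap('wrist','w4')
```

```text
[ 0.54042731 -0.05010588  0.05743064] [ 0.62139209 -0.17772233 -1.25220788]
True [ 0.5410823  -0.05009174  0.05179503] [-0.44317772  0.57131161  4.9979347 ] 17.5667
```

View pics/w4.png

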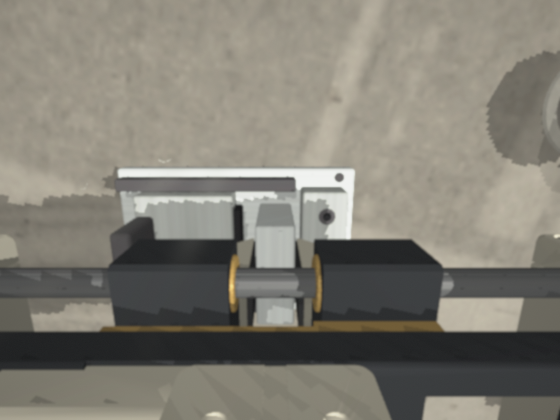

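Run:
```python
from h import *
d=np.radians
ctrl.gripper_to(.045); ctrl.dwell(.2)
p=ctrl.get_eef_pos()
ctrl.servo_line((p[0],p[1],.13),rate=.12)
ctrl.gripper_to(0.0)
ctrl.movep((.565,-.065,.22),q(d(103)))
c=snap('wrist','w5'); print(ctrl.get_t(),ctrl.get_eef_pos(),ctrl.get_gripper_width())
P=cloud(c);Z=P[...,2]
cv2.imwrite('pics/w5c.png',cv2.resize(c['frame'][30:230,200:400,::-1],None,fx=3,fy=3,interpolation=cv2.INTER_CUBIC))
m=np.zeros(Z.shape,bool); m[30:225,220:400]=1
n,L,S,C=cv2.connectedComponentsWithStats((m&(Z>.05)&(Z<.062)).astype(np.uint8))
u=R.from_euler('z',13,degrees=True).as_matrix()[:2,:2]
for i in range(1,n):
    if S[i,4]<80: continue
    (cx,cy),wh,a=cv2.minAreaRect(P[L==i][:,:2].astype(np.float32)*1000)
    print(C[i],S[i,4],cx,cy,wh,a,np.median(Z[L==i]),'nest',u.T@(np.array([cx,cy])-[554.8,-47]))
```

```text
21.5167 [ 0.56465983 -0.06488017  0.21960575] 0.00040628612814177785
[296.75441696 101.33215548] 566 474.3205871582031 -65.52606201171875 (9.352960586547852, 43.252506256103516) 12.828579902648926 0.05589910627186648 nest [-8.25841879e+01  5.26885292e-02]
[295.62348178 176.96761134] 988 541.0667724609375 -50.02874755859375 (17.62847137451172, 49.53282165527344) 12.657225608825684 0.05502023806860387 nest [-14.06256576   0.13818306]
```

View pics/w5c.png

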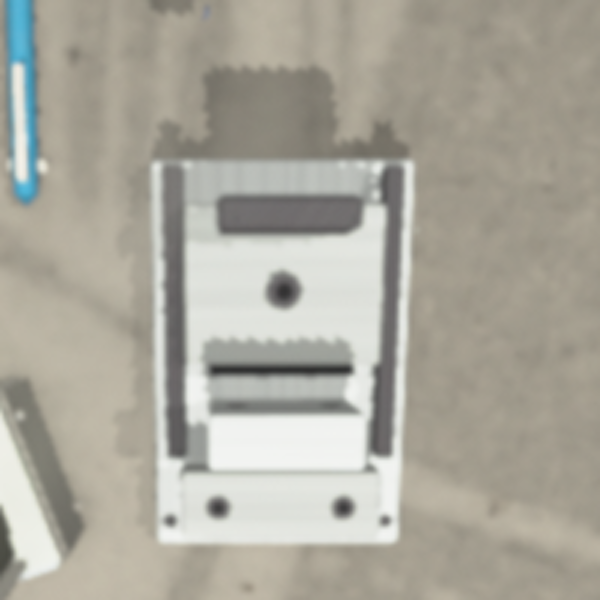

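```bash
cat >> h.py <<'E'
U=R.from_euler('z',13,degrees=True).as_matrix()[:2,:2]; N=np.array([.5548,-.047])
def W(x,y,z): return tuple(U@[x,y]+N)+(z,)
def st():
    p=ctrl.get_eef_pos(); f=ctrl.get_force()
    a=U.T@(np.array(p[:2])-N); b=U.T@np.array(f[:2])
    return 't %.2f nx %.2f ny %.2f z %.2f F %.2f %.2f %.2f'%(ctrl.get_t(),a[0]*1e3,a[1]*1e3,p[2]*1e3,b[0],b[1],f[2]), a[0], -b[0]
E
python3 - <<'E'
from h import *
d=np.radians
ctrl.movep(W(-.115,0,.13),q(d(103)))
ctrl.servo_line(W(-.115,0,.049),rate=.12)
ctrl.dwell(.2); print(st())
hit=ctrl.servo_line(W(-.090,0,.049),rate=.02,f_stop=4)
print(hit,st())
snap('scene','s6')
c=load('s6'); cv2.imwrite('pics/s6c.png',cv2.resize(c['frame'][120:230,320:450,::-1],None,fx=5,fy=5,interpolation=cv2.INTER_CUBIC))
E
```

```text
('t 23.20 nx -114.34 ny -0.32 z 49.75 F 0.42 0.87 -0.23', np.float64(-0.11434490955841183), np.float64(-0.41663220333038836))
True ('t 24.02 nx -99.60 ny 0.16 z 48.58 F 0.44 0.68 0.38', np.float64(-0.09960284237186996), np.float64(-0.4428950435312117))
```

View pics/s6c.png

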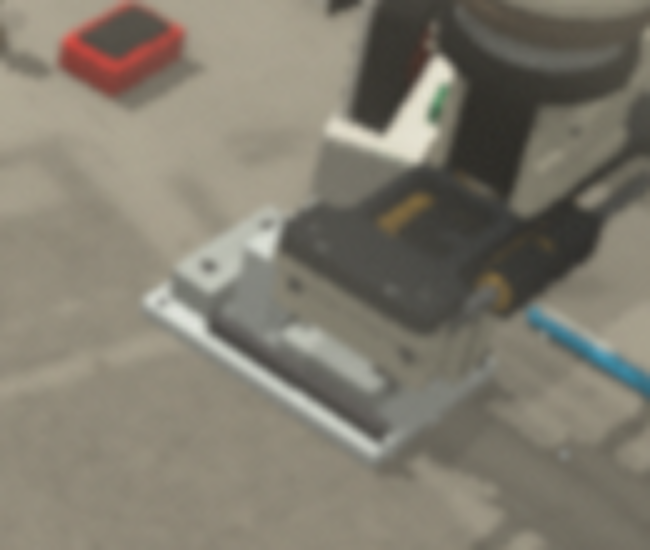

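Run:
```python
from h import *
for x in np.arange(-99,-88.5,1.5):
    ctrl.servo_line(W(x/1e3,0,.049),rate=.02)
    ctrl.dwell(.1); print(round(x,1),*st()[:1])
```

```text
-99.0 t 24.42 nx -99.23 ny 0.08 z 48.88 F -0.51 0.08 -0.16
-97.5 t 24.77 nx -99.19 ny 0.09 z 48.70 F -5.63 -0.27 3.87
-96.0 t 25.12 nx -98.80 ny 0.11 z 48.53 F -6.77 0.35 6.10
-94.5 t 25.47 nx -97.71 ny 0.09 z 48.45 F -7.66 0.69 5.58
-93.0 t 25.82 nx -96.46 ny 0.08 z 48.35 F -7.83 -0.01 5.14
-91.5 t 26.17 nx -95.03 ny 0.06 z 48.29 F -8.67 -0.43 5.06
-90.0 t 26.52 nx -93.58 ny 0.06 z 48.25 F -7.87 -0.18 4.92
```

Run:
```python
from h import *
for x in np.arange(-88.5,-81.9,1.0):
    ctrl.servo_line(W(x/1e3,0,.049),rate=.015)
    ctrl.dwell(.1); s=st(); f=[st()[2] for _ in range(3)]; print(round(x,1),s[0],np.round(f,2))
    if s[2]>11: break
```

```text
-88.5 t 26.87 nx -92.13 ny 0.08 z 48.22 F -7.89 1.11 3.75 [7.89 7.89 7.89]
-87.5 t 27.22 nx -91.20 ny 0.07 z 48.20 F -8.24 0.74 4.85 [8.24 8.24 8.24]
-86.5 t 27.57 nx -90.22 ny 0.06 z 48.22 F -8.76 0.78 4.46 [8.76 8.76 8.76]
-85.5 t 27.92 nx -89.27 ny 0.06 z 48.21 F -9.12 0.53 4.65 [9.12 9.12 9.12]
-84.5 t 28.27 nx -88.34 ny 0.07 z 48.22 F -9.23 1.19 5.59 [9.23 9.23 9.23]
-83.5 t 28.62 nx -87.36 ny 0.04 z 48.23 F -9.55 -0.12 6.17 [9.55 9.55 9.55]
-82.5 t 28.97 nx -86.37 ny 0.06 z 48.20 F -9.22 0.38 5.34 [9.22 9.22 9.22]
```

Run:
```python
from h import *
for x in np.arange(-81.9,-77.4,0.6):
    ctrl.servo_line(W(x/1e3,0,.049),rate=.015)
    f=[]
    for _ in range(4): ctrl.dwell(.05); f.append(st()[2])
    s=st(); print(round(x,1),s[0],round(np.mean(f),2),'lag',round(s[1]*1e3-x,2))
    if np.mean(f)>11.3 or s[1]*1e3>-82.9: break
```

```text
-81.9 t 29.42 nx -85.83 ny 0.07 z 48.20 F -9.82 0.73 4.95 9.25 lag -3.93
-81.3 t 29.87 nx -85.25 ny 0.08 z 48.21 F -9.41 1.37 5.77 9.6 lag -3.95
-80.7 t 30.32 nx -84.63 ny 0.03 z 48.22 F -9.69 0.67 5.38 9.39 lag -3.93
-80.1 t 30.77 nx -84.14 ny 0.09 z 48.22 F -10.16 -0.09 6.07 9.65 lag -4.04
-79.5 t 31.22 nx -83.73 ny 0.08 z 48.22 F -9.29 -0.44 6.42 9.73 lag -4.23
-78.9 t 31.67 nx -83.35 ny 0.06 z 48.21 F -10.79 0.37 6.86 10.51 lag -4.45
-78.3 t 32.12 nx -82.97 ny 0.05 z 48.21 F -11.55 0.10 7.97 11.01 lag -4.67
-77.7 t 32.57 nx -82.56 ny 0.08 z 48.22 F -11.88 0.19 8.32 11.89 lag -4.86
```

Run:
```python
from h import *
for x in [-77.1,-76.6,-76.2]:
    ctrl.servo_line(W(x/1e3,0,.049),rate=.015)
    f=[]
    for _ in range(4): ctrl.dwell(.05); f.append(st()[2])
    s=st(); print(round(x,1),s[0],round(np.mean(f),2),'lag',round(s[1]*1e3-x,2))
    if np.mean(f)>13.2 : break
```

```text
-77.1 t 33.02 nx -82.25 ny 0.06 z 48.19 F -13.59 0.13 9.34 12.47 lag -5.15
-76.6 t 33.47 nx -81.94 ny 0.06 z 48.16 F -12.69 0.18 10.38 12.73 lag -5.34
-76.2 t 33.92 nx -81.73 ny 0.05 z 48.15 F -13.21 -0.19 10.60 13.07 lag -5.53
```

Run:
```python
from h import *
d=np.radians
ctrl.servo_line(W(-.115,0,.049),rate=.04); print(st())
ctrl.servo_line(W(-.115,0,.13),rate=.12)
ctrl.movep((.565,-.065,.22),q(d(103)))
c=snap('wrist','w7'); print(ctrl.get_t())
P=cloud(c);Z=P[...,2]
cv2.imwrite('pics/w7c.png',cv2.resize(c['frame'][30:230,200:400,::-1],None,fx=3,fy=3,interpolation=cv2.INTER_CUBIC))
m=np.zeros(Z.shape,bool); m[30:225,220:400]=1
n,L,S,C=cv2.connectedComponentsWithStats((m&(Z>.05)&(Z<.062)).astype(np.uint8))
for i in range(1,n):
    if S[i,4]<80: continue
    (cx,cy),wh,a=cv2.minAreaRect(P[L==i][:,:2].astype(np.float32)*1000)
    print(C[i],S[i,4],wh,a,np.median(Z[L==i]),'nest',U.T@(np.array([cx,cy])-N*1e3))
snap('top','t7'); cv2.imwrite('pics/t7c.png',load('t7')['frame'][120:290,150:430,::-1])
s=snap('scene','s7')
```

```text
('t 35.03 nx -114.59 ny -0.03 z 49.08 F -0.50 -0.24 0.40', np.float64(-0.11459333825130989), np.float64(0.49969109428346603))
36.5667
[295.83778626 123.95801527] 524 (8.819896697998047, 43.68667984008789) 13.045278549194336 0.055944725028654 nest [-65.19227263  -0.18203277]
[294.98092369 184.97791165] 996 (17.666711807250977, 50.0500373840332) 13.142960548400879 0.05505180685656444 nest [-8.80885216 -0.01329854]
```

View pics/w7c.png

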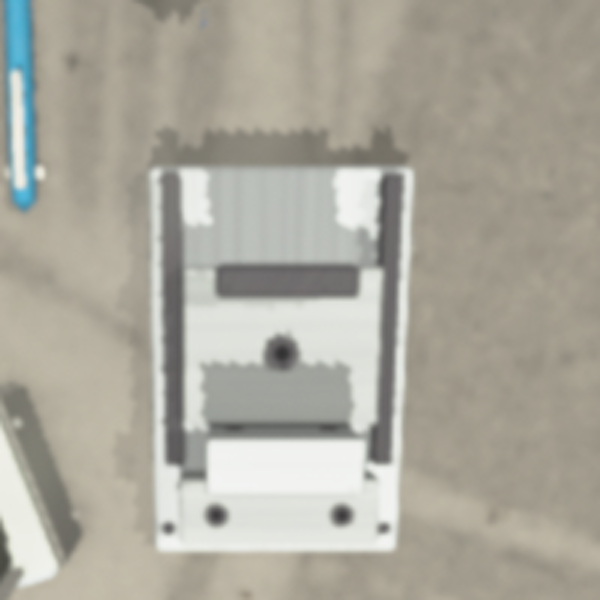

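View pics/s7.png

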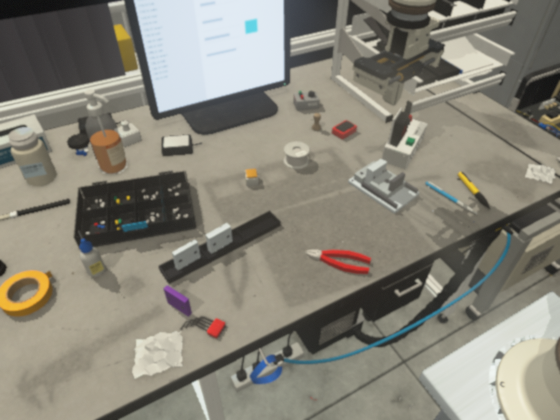

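```bash
python3 -c "
from cell import ctrl
ctrl.sign_off(); print(ctrl.get_t())"
```

```text
the job is handed in; nothing more can be done
the job is handed in; nothing more can be done
```

The thickest plate is clamped in the fixture with its spring pad about half-way in, and I handed the job in at about 37 s of the 72 s allowed.

- **Choosing the plate:** I pinched all three plates. They measured 9.8, 13.6 and 17.8 mm, which agreed with the camera. I took the 17.8 mm plate from the bay nearest the fixture.
- **Placing:** I stood the plate between the jaws and let go. The camera showed it upright and centred before the jaw moved.
- **Clamping:** I pushed the jaw up in small steps. The jaw slid at about 9.4 N just before the pad began to press. The push then rose clearly, and I stopped at about 13.1 N.

**Last checks:**
- **Plate:** it sits against the fixed jaw, within about 0.2° of square and about 0.1 mm of the middle, with its top at 55 mm as it should be.
- **Rest of the scene:** the last scene picture shows the other two plates standing in the rack, and the relay and cutters where they were. The robot had backed off clear of everything.
- **Pad press:** my estimates disagreed somewhat: about 2.5 mm from the force, 2.8 mm from finger travel and 3.5 mm (give or take 1 mm) from the camera. All three are inside the 1.2 to 4.7 mm allowed.
- **Jaw travel:** I estimate 21 to 21.8 mm, below the 22.9 mm limit.

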